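Reset the vent stay of a warm equipment box to its round hole

ROBOT

A 6-joint arm with a two-finger parallel gripper is mounted at the origin on the work surface. World frame = base frame: x ahead of the robot, y to its left, z up, the work surface at z = 0. Lengths are in m, angles in rad, forces in N, time in s.
With the tool pointing down it reaches from about 0.35 to 0.875 m from the base axis. Payload 15.5 kg.
Tool frame: the origin (TCP) lies at the centre of the arm's flange, where the gripper is bolted on; the fingertips stand 173 mm ahead of it and the grasp point (between the pads) lies 155 mm ahead of it; z points along the fingers, y is the direction in which the jaws open and shut (so a half turn about z gives the same grasp; the last joint's range is limited). The gripper opens to 85 mm and grips with 20 to 120 N. Pads are 22 mm wide; open, the fingers measure 114 mm over their backs; the gripper's body (76 mm by 85 mm) begins 54 mm behind the grasp point. The pads swing forward as they close: fully open they stand 13 mm farther back than shut.
Start: joints at [1.23, 0.494, 1.345, -0, 1.302, -0.096], TCP at [0.152, 0.606, 0.405] pointing down, gripper open.
Joint ranges: [-2.91, 2.91], [-0.82, 2.16], [0.22, 2.67], [-1.22, 4.37], [0.12, 2.79], [-3.08, 3.08]. Speed limits (rad/s): [1.89, 1.89, 2.57, 3.01, 3.01, 3.01].

INTERFACE

Orientations are given as a unit quaternion [x, y, z, w].
In Python, from workcell import readout, optics, order gives the robot as it stands. The module is installed in compiled form; this text tells all that it offers.
- The arm moves only by the tool apply_moves, never from a script. Its argument "rows" is a list of rows, each a list of 5 numbers: the shift along the tool's x, y, z in mm, then the turn about the tool's z in degrees, then the gripper command: -1 is fully open, 1 is shut, values between are in proportion. A call has 1 to 12 rows; each row shifts and turns the pose as measured when the row begins, along the tool's axes as they then stand; what a row does not reach is not made up. A row lasts 1/8 s, in which the tool goes at most 62.5 mm and 10.7 degrees, less where a joint would pass 70% of its speed; a pose out of reach is approached as far as the arm can. A call is refused whole if a number of a shift passes 62.5 or a number of a turn 10.7, either way. A call with a gripper value outside its range is refused whole. The fingers move at their own pace and stop on an object; "force" is the grip in N (left out, the last holds). Time passes only in rows, so rows that do not move let the fingers close. It gives the time, the measured TCP pose, the force and the opening at its end, in the units of the state.
- readout.state(): the state, without advancing time (a new reading comes with each control period).
- optics.get_image(name): name is "scene" or "top" or "wrist"; returns the picture (400x640x3 uint8, red, green, blue); there is no depth.
- optics.camera_info(name): a dict with "fx", "fy", "cx", "cy" (pixels), "R" (3x3) and "t" (3): a world point X has camera coordinates R X + t; the wrist camera has in their place "mount" (4x4, takes a point from camera to tool coordinates, whose origin is the TCP and whose axes are the flange's). Camera axes: x right, y down, z forward; pixel columns grow to the right and rows downward; lengths in m; the calibration is good to about 2 mm. A picture is of the moment at which its call begins: read the wrist's pose just before it. camera_info takes no time and is no camera call.
- order.finish_job(): hands the job in, once; it reports no verdict.
The state is a dict: "clock": time; "joint_positions": joint angles; "qvel": joint speeds; "effort": joint torques, N m; "tool_pos": TCP position; "ee_rot": TCP orientation; "ft_force": force on the tool from outside, world axes, zero at the start; "wrist_torque": the same for the moment, N m; "grip_width": finger opening in m.
Only numpy, scipy, OpenCV 4.12 (cv2) and the standard library are available. Lean on these libraries where they do the work, as an engineer would, in place of code of your own. Each camera call takes 0.05 s, during which the arm holds its last target.

TASK

The equipment box is running warm: take the flat steel stay on top of it by its upright knob, lift it off the pin, push it so that the vent flap opens wider, and drop the round hole next to the knob over that same pin. The pin is only roughly where its plate suggests, so feel for it gently, never forcing the bar against it, and let go only when the pin is in the hole, so that the bar ends fully home, flat on the pin's collar. Leave everything else where it is.

Things in the scene. Friction and masses are not known exactly. Their poses are not given: they have to be found in the camera images.
- box: white sheet-metal equipment box, 200 (x) x 260 (y) x 100 mm high, fixed; origin at the centre of its underside on the work surface. Its flat top is at 100 mm. The vent flap is on its +x face; stay and pin are on top.
- vent_flap (a joint): opening angle of the white vent flap (218 mm wide, upright hinge), rad: 0 shut, grows as its free edge swings out to the box's +x, at most 1.5. 0.35 at the start; 0.55 to 1.2 with the round hole on the pin. A stiff hinge: it stays where it is left and takes about 1.5 N at the stay to move.
- flap_hinge (a point): a point on the flap's upright hinge axis, at the height of the box top; fixed to the flap (its x, y axes turn with it). The stay's pivot lies 150 mm from this axis, at the flap's own (0, -150 mm).
- stay: flat steel stay bar, 24 mm wide, 5 mm thick, about 300 g. Origin on its underside at its pivot, a ball joint on the flap's top edge 10 mm above the box top; x axis along the bar to the knob, z up. It swivels and lifts freely about the pivot (about 2 N at the knob lifts it) and drops by its own weight when let go. Moving it along its length swings the flap.
- stay_hole (a point): centre of the bar's round hole, 10 mm diameter, on the underside, 185 mm from the pivot and 40 mm from the knob's axis. Fully home it is 10 mm above the underside of the pin's plate. The other openings are two slots, 30 x 12 mm, centred 100 and 140 mm from the pivot: at the start one of them is over the pin and the bar is level.
- stay_knob (a point): centre of the black upright knob, a cylinder of 16 mm diameter and 43 mm height on the bar, 225 mm from the pivot (bar end at 250 mm). The centre is 27 mm above the bar's underside; the knob runs from 22 mm below to 21 mm above it. Being round it can turn in the grasp. Free space around it for a gripper from above.
- pin_plate: steel plate 36 x 26 x 4 mm, slotted along its x, fixed on the box top 40 mm beside a like plate without a pin (the places may be swapped). Origin: centre of its underside. A pin is clamped upright in the slot, up to 9 mm either way along the plate's x from its centre: not measured. Pin 8 mm diameter; its flat tip (1 mm chamfer) is 22 mm, the top of its square 22 mm collar 10 mm above the plate's underside.
- screw_jar: clear screw jar, 38 mm diameter, 40 mm high, standing on the box top; bystander. Origin under its centre.
- coupler: small grey plastic block 45 x 26 x 22 mm on the box top; bystander. Origin under its centre.
- hard_disk: aluminium disk drive 147 x 101 x 26 mm on the table; bystander. Origin under its centre.
- power_brick: black power supply 105 x 48 x 32 mm on the table; bystander. Origin under its centre.
- breaker: white circuit breaker module about 85 x 82 x 18 mm lying on the table; bystander. Origin under its middle.
- screwdriver: screwdriver with black handle lying on the table; bystander.
- torch: dark steel torch, 30 mm diameter, 130 mm long, lying on the table; bystander.

How it is judged:
On the way:
1. the stay is lifted clear of the pin (z of stay_hole in the frame of pin_plate above 0.023 m).
At the end, for the whole second after the job is handed in: The round hole is over the pin (its centre within 12 mm of the middle of the pin's plate), the bar level within 0.03 rad and down on the collar (its underside at the hole less than 2.5 mm above the collar's top), flap and stay at rest (horizontal distance between stay_hole and pin_plate below 0.012 m and z of stay_hole in the frame of pin_plate between 0.007 and 0.0125 m and angle between stay's own z axis and vertical below 0.03 rad and velocity of joint vent_flap between -0.05 and 0.05 rad/s and linear speed of stay below 0.02 m/s); the robot touches nothing.
It fails at once if the stay is forced against the pin or its collar (over 40 N) (contact force between stay and pin_plate above 40 N).
It fails at once if a bystander is pushed more than 30 mm from its place (distance of any of screw_jar, coupler, hard_disk, power_brick, breaker, screwdriver, torch from where it was at the start of the episode above 0.03 m).
It also fails if it takes over 58 s, if anything falls off the work surface, if the arm or the gripper's body presses on something with over 40 N, if the wrist force passes 120 N, or if a joint passes its speed limit or range.

## Working session

There is one attempt and no reset: what is moved stays moved. The work goes in short steps, Python scripts to look and compute and a tool call to move; the robot and the scene stay as the last step left them, time stands still between calls to the robot, and variables do not carry over. Pictures are saved under pics/ and viewed, and the job is handed in when it is done.

Besides the shell and the picture viewer there is one more tool, called after ">>>" by a JSON object that holds its "api" and its "payload". apply_moves: Moves the arm, as the interface text tells. Its arguments: {"type":"object","properties":{"rows":{"type":"array","items":{"type":"array","items":{"type":"number"}}},"force":{"type":"number"}},"required":["rows"]}

```bash
mkdir -p pics; python3 - <<'E'
from workcell import readout, optics, order
import cv2
print(readout.state())
for n in ["scene","top","wrist"]:
    im=optics.get_image(n); cv2.imwrite(f"pics/{n}0.png",im[:,:,::-1])
    print(n,optics.camera_info(n))
E
```

```text
{'clock': 0.0, 'joint_positions': array([ 1.22948280e+00,  4.94163113e-01,  1.34613664e+00,  6.22718262e-06,
        1.30248337e+00, -9.55113809e-02]), 'qvel': array([-6.37923375e-04, -1.02022655e-03,  9.05586443e-04,  9.57205233e-06,
       -1.60957703e-03,  5.45596991e-04]), 'effort': array([ 1.77032671e-03, -8.82178044e+01, -3.83864486e+01, -4.35961249e-05,
        1.01351485e-02, -1.49263667e-05]), 'tool_pos': array([0.15203601, 0.60607013, 0.40411074]), 'ee_rot': array([ 1.22592710e-01,  9.92456887e-01, -5.80444545e-04, -1.31906196e-04]), 'ft_force': array([-0.84899562,  0.32396425, -0.5524849 ]), 'wrist_torque': array([-0.05153268,  0.0370573 , -0.03169735]), 'grip_width': 0.08565756943990914}
scene {'fx': 405.9268965131875, 'fy': 405.9268965131875, 'cx': 320.8946633781007, 'cy': 199.81442722429185, 'R': array([[-0.58193827,  0.81321514,  0.00538323],
       [ 0.60189664,  0.4351509 , -0.66959998],
       [-0.54687136, -0.38642571, -0.74270243]]), 't': array([ 0.30536022, -0.25285692,  1.60079024])}
top {'fx': 398.1718997398046, 'fy': 398.1718997398046, 'cx': 317.20843641834125, 'cy': 196.69738856535014, 'R': array([[-0.02772992, -0.99951793, -0.01396271],
       [-0.99037137,  0.02936602, -0.13528555],
       [ 0.13563036,  0.01007681, -0.99070826]]), 't': array([0.03262473, 0.54671812, 1.2267183 ])}
wrist {'fx': 276.10594217315565, 'fy': 276.10594217315565, 'cx': 316.0692373927444, 'cy': 200.77255652972798, 'mount': array([[ 9.90609390e-04, -9.58746773e-01, -2.84259819e-01,
         7.15519342e-02],
       [ 9.99997978e-01,  4.52328338e-04,  1.95926056e-03,
        -1.17074648e-03],
       [-1.74985597e-03, -2.84261185e-01,  9.58745282e-01,
         3.12620957e-02],
       [ 0.00000000e+00,  0.00000000e+00,  0.00000000e+00,
         1.00000000e+00]])}
```

View pics/scene0.png

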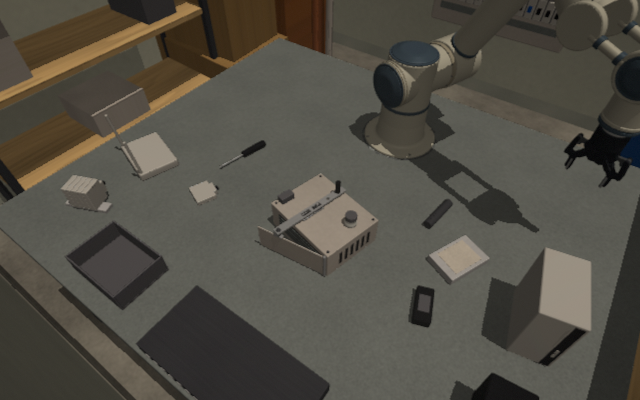

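View pics/top0.png

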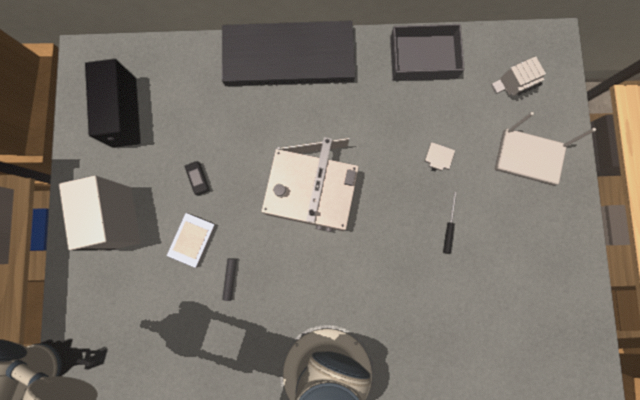

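View pics/wrist0.png

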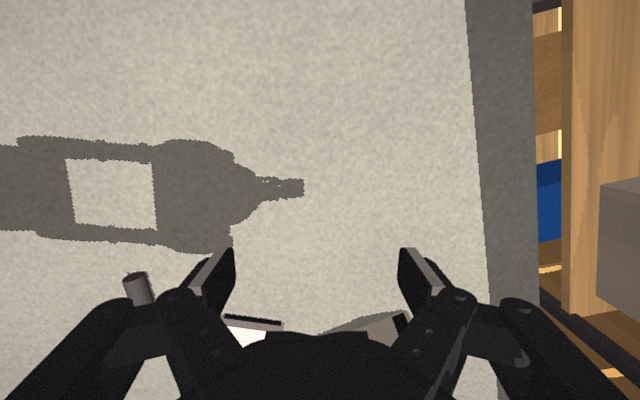

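The top view shows the box near (312,190), the bar from about (326,142) to the knob near (314,213), the jar at (280,190), and the coupler at (351,178). I'll zoom in.

```bash
python3 - <<'E'
import cv2
a=cv2.imread("pics/top0.png")[130:240,250:370]; cv2.imwrite("pics/topz.png",cv2.resize(a,None,fx=5,fy=5,interpolation=cv2.INTER_CUBIC))
a=cv2.imread("pics/scene0.png")[165:280,250:390]; cv2.imwrite("pics/scz.png",cv2.resize(a,None,fx=5,fy=5,interpolation=cv2.INTER_CUBIC))
E
```

```text
(no output)
```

View pics/topz.png

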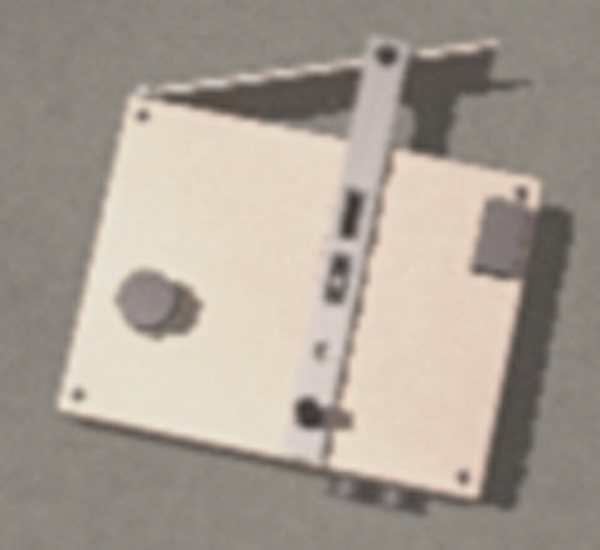

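View pics/scz.png

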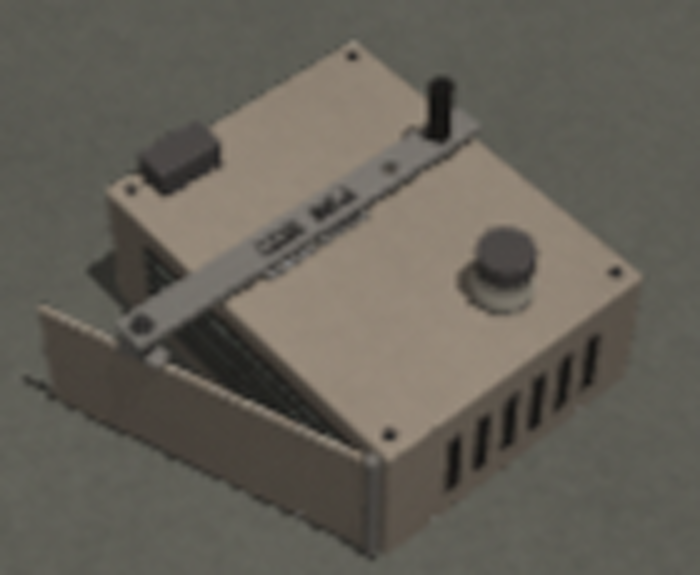

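```bash
cat > h.py <<'E'
import numpy as np
from workcell import readout, optics, order
from scipy.spatial.transform import Rotation as Rn
def back(ci,uv,z):
    d=np.array([(uv[0]-ci["cx"])/ci["fx"],(uv[1]-ci["cy"])/ci["fy"],1.]); R=ci["R"];c=-R.T@ci["t"]; w=R.T@d
    return c+w*(z-c[2])/w[2]
def proj(ci,X):
    p=ci["R"]@np.asarray(X)+ci["t"]; return np.array([ci["cx"]+ci["fx"]*p[0]/p[2],ci["cy"]+ci["fy"]*p[1]/p[2]])
def wristci():
    s=readout.state(); M=optics.camera_info("wrist"); m=M["mount"]
    Rt=Rn.from_quat(s["ee_rot"]).as_matrix(); A=Rt@m[:3,:3]; t=Rt@m[:3,3]+s["tool_pos"]
    return dict(fx=M["fx"],fy=M["fy"],cx=M["cx"],cy=M["cy"],R=A.T,t=-A.T@t)
E
python3 - <<'E'
from h import *
T=optics.camera_info("top");S=optics.camera_info("scene")
tz=lambda x,y:(250+(x+.5)/5-.5,130+(y+.5)/5-.5)
sz=lambda x,y:(250+(x+.5)/5-.5,165+(y+.5)/5-.5)
c=[back(T,tz(*p),.1) for p in [(135,95),(541,182),(480,498),(60,410)]]
print("box T",np.round(c,4),[np.linalg.norm(c[i]-c[i-1]) for i in range(4)],np.mean(c,0))
c=[back(S,sz(*p),.1) for p in [(380,458),(108,190),(352,40),(640,275)]]
print("box S",np.round(c,4),[np.linalg.norm(c[i]-c[i-1]) for i in range(4)],np.mean(c,0))
for n,t,s,z in [("pivot",(386,55),(143,325),.115),("knobtop",(307,407),(441,83),.158),("hole",(321,350),(391,167),.115),("s100",(351,213),(279,241),.115),("s140",(337,279),(332,205),.115),
 ("flapend",(495,43),(42,310),.1),("jar",(147,298),(505,245),.14),("coupler",(503,238),(180,150),.122)]:
    print(n,np.round(back(T,tz(*t),z),4),np.round(back(S,sz(*s),z),4))
E
```

```text
box T [[ 0.6916  0.1368  0.1   ]
 [ 0.6295 -0.1098  0.1   ]
 [ 0.4386 -0.0656  0.1   ]
 [ 0.4986  0.1847  0.1   ]] [np.float64(0.19881522975111499), np.float64(0.25435933734803695), np.float64(0.1958885480102367), np.float64(0.2573361831258986)] [0.56457024 0.03652898 0.1       ]
box S [[ 0.689   0.1326  0.1   ]
 [ 0.6267 -0.1125  0.1   ]
 [ 0.4345 -0.0688  0.1   ]
 [ 0.4957  0.1821  0.1   ]] [np.float64(0.19960772933473553), np.float64(0.2528513468724862), np.float64(0.19702772740391775), np.float64(0.2582118618071553)] [0.56146973 0.03335659 0.1       ]
pivot [ 0.7077 -0.0177  0.115 ] [ 0.7022 -0.0211  0.115 ]
knobtop [0.4902 0.0346 0.158 ] [0.482  0.0302 0.158 ]
hole [0.5284 0.0265 0.115 ] [0.5223 0.023  0.115 ]
s100 [0.6108 0.0063 0.115 ] [0.6083 0.0036 0.115 ]
s140 [0.5709 0.0158 0.115 ] [0.5677 0.0122 0.115 ]
flapend [ 0.7174 -0.0852  0.1   ] [ 0.7194 -0.0834  0.1   ]
jar [0.5588 0.127  0.14  ] [0.5523 0.1221 0.14  ]
coupler [ 0.5915 -0.0837  0.122 ] [ 0.5906 -0.0841  0.122 ]
```

>>> {"api": "apply_moves", "payload": {"rows": [[-45, -39, 0, 0, -1], [-45, -39, 0, 0, -1], [-45, -39, 0, 0, -1], [-45, -39, 0, 0, -1], [-45, -39, 0, 0, -1], [-45, -39, 0, 0, -1], [-45, -39, 0, 0, -1], [-45, -39, 0, 0, -1], [-45, -39, 0, 0, -1], [-45, -39, 0, 0, -1], [-45, -39, 10, 0, -1], [-30, -30, 20, 0, -1]]}}

```text
clock: 1.65
tool_pos: [0.5608, 0.0172, 0.374]
ee_rot: [0.12, 0.993, 0.0, 0.002]
ft_force: [0.3, 0.7, 0.2]
grip_width: 0.0853
```

```bash
python3 - <<'E'
from h import *
import cv2,json
s=readout.state();print(s["clock"],s["tool_pos"],s["ee_rot"],s["ft_force"])
c=wristci();im=optics.get_image("wrist");np.savez("w1.npz",**c);cv2.imwrite("pics/w1.png",im[:,:,::-1])
E
```

```text
1.65 [0.56081625 0.01724796 0.37397228] [1.20116969e-01 9.92757780e-01 1.83277203e-04 1.96711967e-03] [0.32959443 0.72753765 0.15466254]
```

View pics/w1.png

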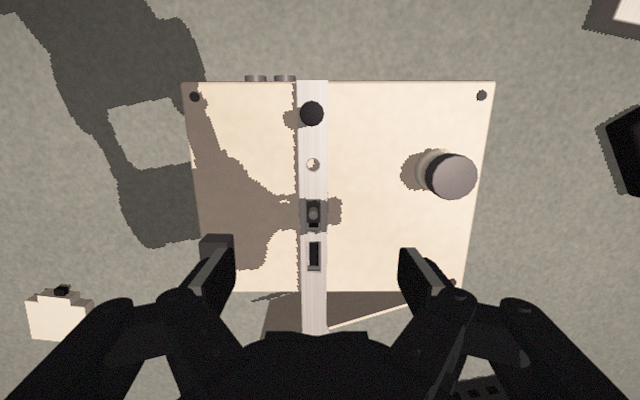

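```bash
python3 - <<'E'
from h import *
import cv2
a=cv2.imread("pics/w1.png")[70:300,275:355]; cv2.imwrite("pics/w1z.png",cv2.resize(a[0:120],None,fx=5,fy=5,interpolation=cv2.INTER_CUBIC));
cv2.imwrite("pics/w1y.png",cv2.resize(a[110:230],None,fx=5,fy=5,interpolation=cv2.INTER_CUBIC))
E
```

```text
(no output)
```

View pics/w1z.png

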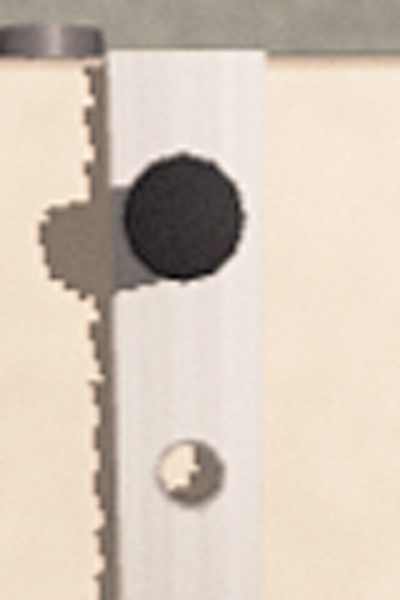

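View pics/w1y.png

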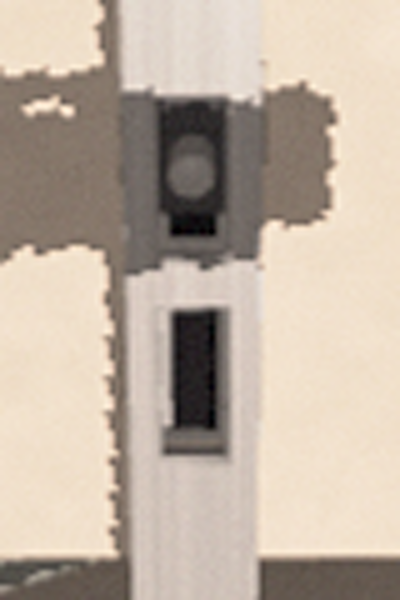

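```bash
python3 - <<'E'
from h import *
c=dict(np.load("w1.npz"))
q=lambda u,v,z:back(c,(u,v),z)
k=q(311.4,113.0,.158);h=q(312.6,163.5,.115);p=q(312.6,213.0,.122);s1=q(313.1,213.2,.115);s2=q(313.1,255.5,.115)
for n,v in zip("k h p s140 s100".split(),[k,h,p,s1,s2]): print(n,np.round(v,4))
print(np.linalg.norm((k-h)[:2]),np.linalg.norm((h-s1)[:2]),np.linalg.norm((s1-s2)[:2]))
R=Rn.from_quat(readout.state()["ee_rot"]).as_matrix();print(R)
g=readout.state()["tool_pos"]; d=(h+ (h-s2)/np.linalg.norm(h-s2)*.04)
print("knob by hole",d)
for t in (k,d): print("tool delta",R.T@(np.array([t[0],t[1],.14+.155])-g)*1000)
for z,uv in [(.1,[(495,83),(180,83),(207,292),(470,292)])]: print([np.round(q(*a,z),4) for a in uv])
E
```

```text
k [0.4878 0.0314 0.158 ]
h [0.5258 0.0224 0.115 ]
p [0.5655 0.0126 0.122 ]
s140 [0.5681 0.0123 0.115 ]
s100 [0.6079 0.0024 0.115 ]
0.03911111054878497 0.04348747887395909 0.04095516167105817
[[-9.70818595e-01  2.39807063e-01  1.95642747e-03]
 [ 2.39804732e-01  9.70820199e-01 -1.35340599e-03]
 [-2.22389562e-03 -8.44751136e-04 -9.99997170e-01]]
knob by hole [0.48693252 0.03178424 0.115     ]
tool delta [76.70435242 -0.79118384 75.99513114]
tool delta [77.59410853 -0.64890957 75.99303223]
[array([0.4996, 0.1817, 0.1   ]), array([ 0.4388, -0.0671,  0.1   ]), array([ 0.6298, -0.1143,  0.1   ]), array([0.6939, 0.1458, 0.1   ])]
```

>>> {"api": "apply_moves", "payload": {"rows": [[40, 0, 0, 0, -1], [37, -0.7, 10, 0, -1], [0, 0, 25, 0, -1], [0, 0, 20, 0, -1], [0, 0, 0, 0, -1]]}}

```text
clock: 2.33
tool_pos: [0.4853, 0.0303, 0.3133]
ee_rot: [0.123, 0.992, -0.001, -0.0]
ft_force: [0.1, -0.9, 0.4]
grip_width: 0.0856
```

```bash
python3 - <<'E'
from h import *
import cv2
s=readout.state();c=wristci();im=optics.get_image("wrist");cv2.imwrite("pics/w2.png",im[:,:,::-1])
g=s["tool_pos"];R=Rn.from_quat(s["ee_rot"]).as_matrix()
print(s["clock"],g,"delta to knob",R.T@(np.array([.4873,.0316,.295])-g)*1000)
E
```

```text
2.325 [0.48533976 0.03034389 0.31328089] delta to knob [-1.59928846  1.71873538 18.2783899 ]
```

View pics/w2.png

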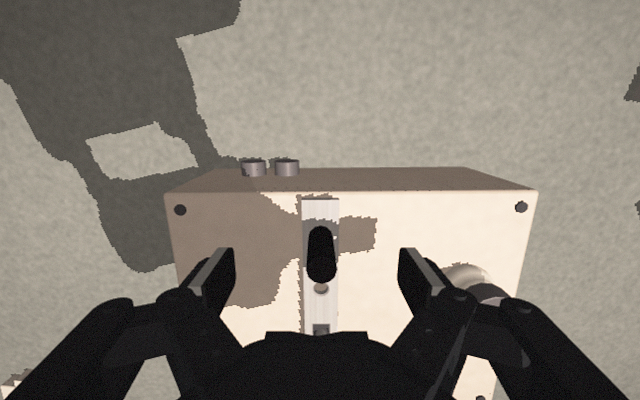

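```bash
python3 - <<'E'
from h import *
s=readout.state();c=wristci()
g=s["tool_pos"];R=Rn.from_quat(s["ee_rot"]).as_matrix()
for uv in [(320.5,269.5)]:
  X=back(c,uv,.158);print(X,R.T@(np.array([X[0],X[1],.295])-g)*1000)
E
```

```text
[0.48802618 0.03100136 0.158     ] [-2.07869886  1.2342605  19.03537716]
```

>>> {"api": "apply_moves", "payload": {"rows": [[-1.5, 1.3, 10, 0, -1], [0, 0, 8, 0, -1], [0, 0, 0, 0, 0.2]], "force": 30}}

```text
clock: 2.75
tool_pos: [0.4884, 0.0313, 0.2962]
ee_rot: [0.123, 0.992, -0.001, 0.002]
ft_force: [0.1, -0.4, 0.3]
grip_width: 0.0698
```

>>> {"api": "apply_moves", "payload": {"rows": [[0, 0, 0, 0, 1], [0, 0, 0, 0, 1], [0, 0, 0, 0, 1], [0, 0, 0, 0, 1], [0, 0, 0, 0, 1]], "force": 40}}

```text
clock: 3.38
tool_pos: [0.4885, 0.0312, 0.2968]
ee_rot: [0.123, 0.992, -0.001, 0.002]
ft_force: [-0.3, 0.5, -1.3]
grip_width: 0.0144
```

>>> {"api": "apply_moves", "payload": {"rows": [[-1, 0, -7, 0, 1], [-1.2, 0, -7, 0, 1], [-1.4, 0, -7, 0, 1], [-1.6, 0, -7, 0, 1], [0, 0, 0, 0, 1]]}}

```text
clock: 4.0
tool_pos: [0.4938, 0.0299, 0.3269]
ee_rot: [0.123, 0.992, -0.0, 0.002]
ft_force: [1.4, -0.8, -3.3]
grip_width: 0.0148
```

```bash
python3 - <<'E'
from h import *
import cv2
s=readout.state();print(s["clock"],s["tool_pos"],s["ee_rot"],s["ft_force"],s["grip_width"])
for n in ["scene","wrist","top"]:
    im=optics.get_image(n)[:,:,::-1]
    if n=="scene": im=cv2.resize(im[165:280,250:390],None,fx=5,fy=5,interpolation=cv2.INTER_CUBIC)
    if n=="top": im=cv2.resize(im[130:240,250:370],None,fx=5,fy=5,interpolation=cv2.INTER_CUBIC)
    cv2.imwrite(f"pics/{n}3.png",im)
E
```

```text
4.0 [0.49380374 0.02988977 0.32693575] [ 1.22593590e-01  9.92454678e-01 -4.80163451e-04  2.07179077e-03] [ 1.38280004 -0.82015241 -3.25877251] 0.014769282929282824
```

View pics/scene3.png

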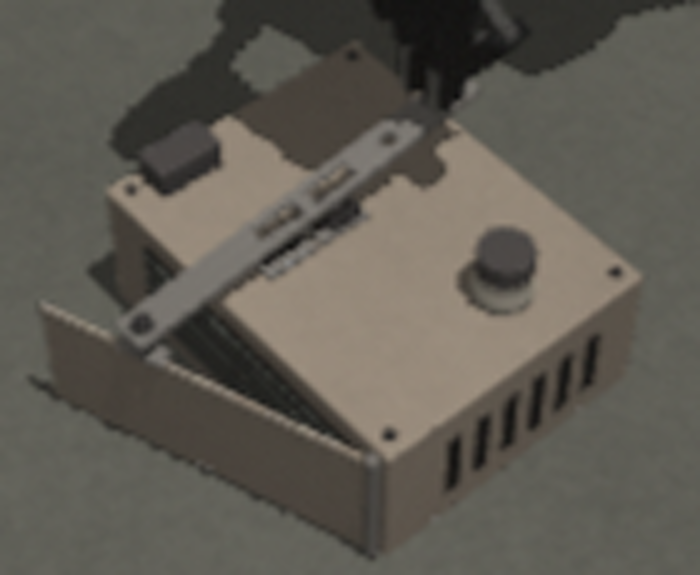

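View pics/wrist3.png

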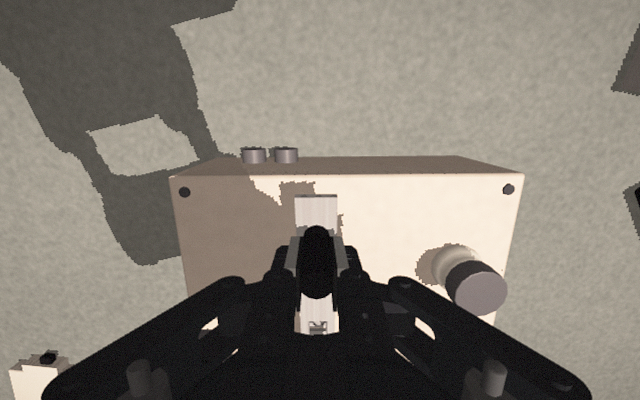

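View pics/top3.png

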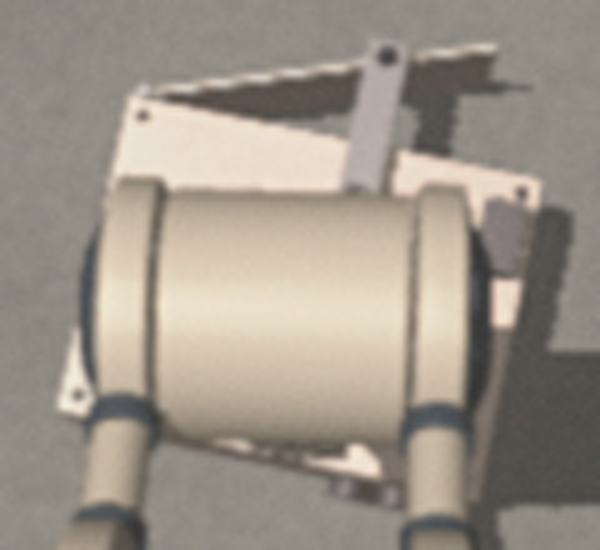

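```bash
cat >> h.py <<'E'
from scipy.optimize import fsolve
def grasp(s=None):
    s=s or readout.state(); R=Rn.from_quat(s["ee_rot"]).as_matrix(); return s["tool_pos"]+R[:,2]*.155
K0=np.array([.4885,.0312])+np.array([.0006*-0.0,0])
u=np.array([.9714,-.2374]); v=np.array([.2374,.9714])
PIN=K0+.0807*u; P0=K0+.225*u; H=P0-.150*(np.sin(.35)*u-np.cos(.35)*v)
def knobtarget(pin,lift=0.):
    """grasp-point xy for the hole over pin with knob lift; returns xy, theta, bar dir (pivot->knob)"""
    a=np.arcsin(lift/.225); hr=.185*np.cos(a)
    pv=lambda t:H+.150*(np.sin(t)*u-np.cos(t)*v)
    t=fsolve(lambda t:np.linalg.norm(pv(t[0])-pin)-hr,.66)[0]
    d=pin-pv(t); d/=np.linalg.norm(d)
    # knob centre offset at grasp height
    r=.225*np.cos(a)-.027*np.sin(a)
    return pv(t)+d*r,t,d
E
python3 - <<'E'
from h import *
s=readout.state();R=Rn.from_quat(s["ee_rot"]).as_matrix()
print("grasp",grasp(),"pin",PIN,"H",H,"pivot",P0)
# R at grasp time
R0=Rn.from_quat([.123,.992,-.001,.002]).as_matrix();print("grasp pt at K0",np.array([.4885,.0312,.2968])+R0[:,2]*.155)
for L in (0,.018,.028):
    k,t,d=knobtarget(PIN,L);ang=np.degrees(np.arctan2(d[1],d[0]));print(L,k,t,ang,"initial",np.degrees(np.arctan2(*(-u)[::-1])),"tool x ang",np.degrees(np.arctan2(R[1,0],R[0,0])))
    print("tool delta mm",R.T@(np.array([k[0],k[1],grasp()[2]])-grasp())*1000)
E
```

```text
grasp [0.49412353 0.02968736 0.17126313] pin [0.56689198 0.01204182] H [0.69055242 0.12687159] pivot [ 0.707065 -0.022215]
grasp pt at K0 [0.48907737 0.03081591 0.14180155]
0 [0.52719342 0.01694332] 0.6508159352370089 172.9614327197702 initial 166.26670010564035 tool x ang 165.92061659249754
tool delta mm [-35.17644894  -4.31635551   0.1226129 ]
0.018 [0.5294732  0.01673374] 0.6462272539088685 172.85301278354322 initial 166.26670010564035 tool x ang 165.92061659249754
tool delta mm [-37.43870584  -3.9650395    0.13012609]
0.028 [0.53085746 0.01665857] 0.6396995364728114 172.69903461037833 initial 166.26670010564035 tool x ang 165.92061659249754
tool delta mm [-38.79966686  -3.70121005   0.13461491]
```

```bash
sed -i 's/^K0=.*/K0=np.array([.4891,.0308])/' h.py
```

>>> {"api": "apply_moves", "payload": {"rows": [[-6, -0.4, 0, -1, 1], [-6.5, -0.6, 0, -1, 1], [-6.5, -0.6, 0, -1, 1], [-6.5, -0.6, 0, -1, 1], [-6, -0.6, 0, -1, 1], [-4, -0.6, 0, -1, 1], [0, 0, 0, 0, 1]]}}

```text
clock: 5.03
tool_pos: [0.5302, 0.0185, 0.3257]
ee_rot: [0.067, 0.998, -0.001, 0.001]
ft_force: [1.3, -1.1, -2.2]
grip_width: 0.015
```

```bash
cat > rep.py <<'E'
from h import *
import cv2,sys
s=readout.state();R=Rn.from_quat(s["ee_rot"]).as_matrix();g=grasp(s)
L=g[2]-.1418
k,t,d=knobtarget(PIN,max(L,0))
print(s["clock"],"g",np.round(g,4),"lift",round(L*1000,1),"F",np.round(s["ft_force"],1),"M",np.round(s["wrist_torque"],2),"toolx",np.degrees(np.arctan2(R[1,0],R[0,0])),"bar",np.degrees(np.arctan2(d[1],d[0])),"th",t)
print("tool delta",np.round(R.T@(np.array([k[0],k[1],g[2]])-g)*1000,2), "tip level delta z", g[2])
if len(sys.argv)>1:
  n=sys.argv[1]
  im=optics.get_image("wrist")[:,:,::-1]; a=im[190:360,250:390]; cv2.imwrite(f"pics/w{n}.png",cv2.resize(a,None,fx=4,fy=4,interpolation=cv2.INTER_CUBIC))
  im=optics.get_image("scene")[:,:,::-1]; cv2.imwrite(f"pics/s{n}.png",cv2.resize(im[165:265,280:370],None,fx=6,fy=6,interpolation=cv2.INTER_CUBIC))
E
python3 rep.py 4
```

```text
5.025 g [0.5304 0.0183 0.1707] lift 28.9 F [ 1.3 -1.1 -2.2] M [-0.13 -0.12 -0.08] toolx 172.35550096352102 bar 172.6827108095181 th 0.6390067513064106
tool delta [-1.41 -1.85  0.01] tip level delta z 0.1706575137531988
```

View pics/w4.png

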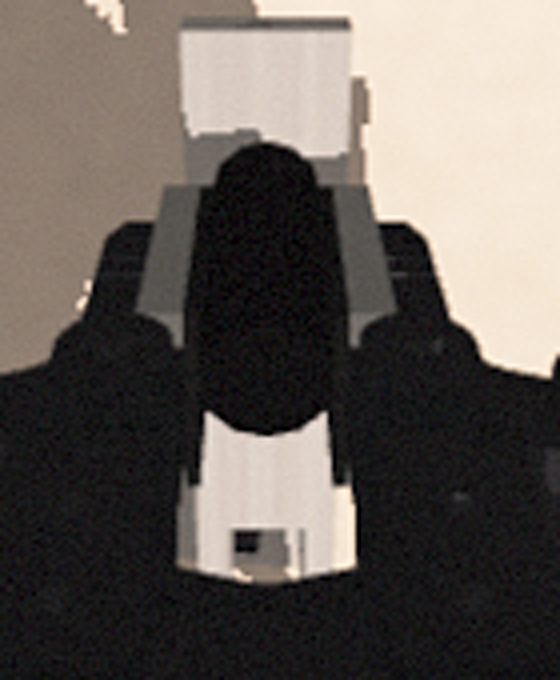

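View pics/s4.png

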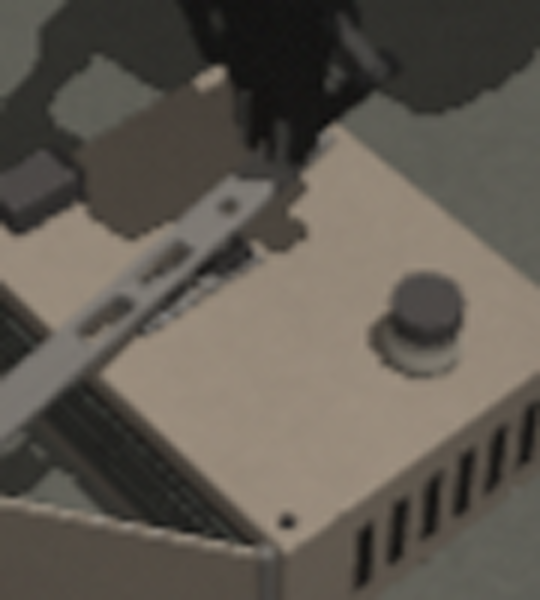

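```bash
cat > pr.py <<'E'
from h import *
g=grasp();L=g[2]-.1418;c=wristci();S=optics.camera_info("scene")
# actual pivot from knob position
a=np.arcsin(L/.225); r=.225*np.cos(a)-.027*np.sin(a)
pv=lambda t:H+.150*(np.sin(t)*u-np.cos(t)*v)
t=fsolve(lambda t:np.linalg.norm(pv(t[0])-g[:2])-r,.65)[0]
P=pv(t);d=(g[:2]-P)/np.linalg.norm(g[:2]-P)
def bar(x,z): return np.array([*(P+d*(x*np.cos(a)-z*np.sin(a))),.11+x*np.sin(a)+z*np.cos(a)])
def show(n,X):
  w=proj(c,X);s=proj(S,X);print(n,np.round(X,4),"wrist",np.round(w,1),"crop",np.round((w-[250,190])*4,0),"scene",np.round(s,1),"crop",np.round((s-[280,165])*6))
print("th",t,"tilt",a)
for n,x in [("hole",.185),("slotend",.155),("slot140",.140),("end",.25),("s100",.1),("pivot",0)]: show(n,bar(x,.005))
show("knobtop",bar(.225,.048)); show("pintip",np.array([*PIN,.122]))
E
python3 pr.py
```

```text
th 0.6259802417917998 tilt 0.12874777176484026
hole [0.5666 0.0132 0.1387] wrist [317.1 292.2] crop [268. 409.] scene [316.5 200.2] crop [219. 211.]
slotend [0.5961 0.009  0.1349] wrist [316.7 325.7] crop [267. 543.] scene [309.3 206.6] crop [176. 250.]
slot140 [0.6108 0.0069 0.1329] wrist [316.5 341. ] crop [266. 604.] scene [305.7 209.8] crop [154. 269.]
end [0.5028 0.0222 0.1471] wrist [318.2 201.3] crop [273.  45.] scene [331.5 186.7] crop [309. 130.]
s100 [0.6501 0.0014 0.1278] wrist [316.1 377.3] crop [264. 749.] scene [295.8 218.7] crop [ 95. 322.]
pivot [ 0.7483 -0.0126  0.115 ] wrist [315.2 447.9] crop [ 261. 1032.] scene [269.9 241.9] crop [-61. 461.]
knobtop [0.5328 0.018  0.1865] wrist [318.2 290.8] crop [273. 403.] scene [324.7 182.7] crop [268. 106.]
pintip [0.5675 0.0116 0.122 ] wrist [315.  279.3] crop [260. 357.] scene [315.9 203.9] crop [215. 234.]
```

>>> {"api": "apply_moves", "payload": {"rows": [[-1.2, -1.8, 0, 0, 1], [0.5, 0, 4, 0, 1], [0.7, 0, 4, 0, 1], [0, 0, 0, 0, 1]]}}

```text
clock: 5.62
tool_pos: [0.5292, 0.0169, 0.3173]
ee_rot: [0.067, 0.998, -0.001, 0.001]
ft_force: [-0.9, -0.8, -0.1]
grip_width: 0.0152
```

```bash
python3 rep.py; python3 - <<'E'
from h import *
S=optics.camera_info("scene")
print("model init hole scene", proj(S,[*(K0+.04*u),.115]),"obs (327.8,198.0)")
E
```

```text
5.625 g [0.5294 0.0167 0.1623] lift 20.5 F [-0.9 -0.8 -0.1] M [-0.03 -0.16 -0.02] toolx 172.32867536096794 bar 172.82089517508226 th 0.6448667263981182
tool delta [-1.01 -0.26  0.  ] tip level delta z 0.16229301214874664
model init hole scene [326.24724947 198.876417  ] obs (327.8,198.0)
```

>>> {"api": "apply_moves", "payload": {"rows": [[-1, -0.3, 0, 0, 1], [0, 0, 1, 0, 1], [0.1, 0, 1, 0, 1], [0, 0, 0, 0, 1]], "force": 30}}

```text
clock: 6.12
tool_pos: [0.53, 0.0165, 0.3152]
ee_rot: [0.067, 0.998, -0.001, 0.001]
ft_force: [-1.2, 0.7, -0.9]
grip_width: 0.0148
```

```bash
python3 rep.py 5;python3 pr.py
```

```text
6.125 g [0.5303 0.0163 0.1602] lift 18.4 F [-1.2  0.7 -0.9] M [ 0.06 -0.11  0.01] toolx 172.3390773179978 bar 172.84782219691542 th 0.6460074140868096
tool delta [ 0.15 -0.02 -0.  ] tip level delta z 0.16022577950441397
th 0.6472411045057841 tilt 0.0822477165605686
hole [0.5681 0.0116 0.1302] wrist [318.  295.6] crop [272. 422.] scene [315.8 202.2] crop [215. 223.]
slotend [0.5977 0.0079 0.1277] wrist [318.2 330.8] crop [273. 563.] scene [308.7 208.4] crop [172. 260.]
slot140 [0.6126 0.006  0.1265] wrist [318.4 346.9] crop [273. 628.] scene [305.1 211.5] crop [151. 279.]
end [0.5038 0.0197 0.1355] wrist [317.4 202.3] crop [269.  49.] scene [330.5 189.2] crop [303. 145.]
s100 [0.6521 0.0011 0.1232] wrist [318.6 385.9] crop [274. 783.] scene [295.3 220.1] crop [ 92. 331.]
pivot [ 0.751  -0.0113  0.115 ] wrist [319.1 463. ] crop [ 277. 1092.] scene [269.6 242.7] crop [-63. 466.]
knobtop [0.532  0.0161 0.1763] wrist [318.3 289.2] crop [273. 397.] scene [324.3 184.7] crop [266. 118.]
pintip [0.5675 0.0116 0.122 ] wrist [317.8 287.4] crop [271. 390.] scene [315.9 203.9] crop [215. 234.]
```

View pics/s5.png

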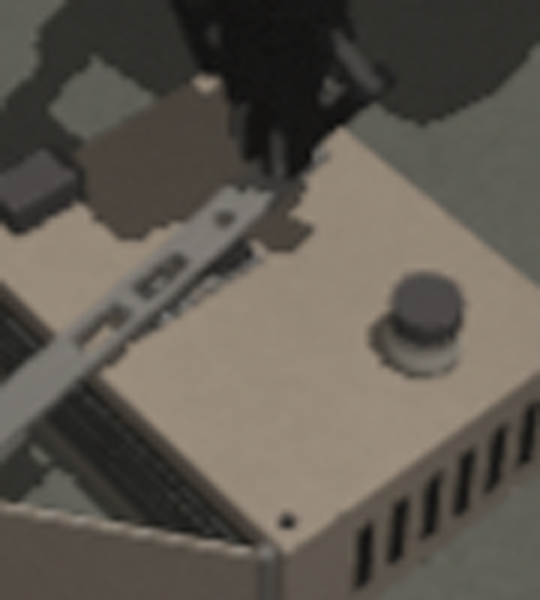

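View pics/w5.png

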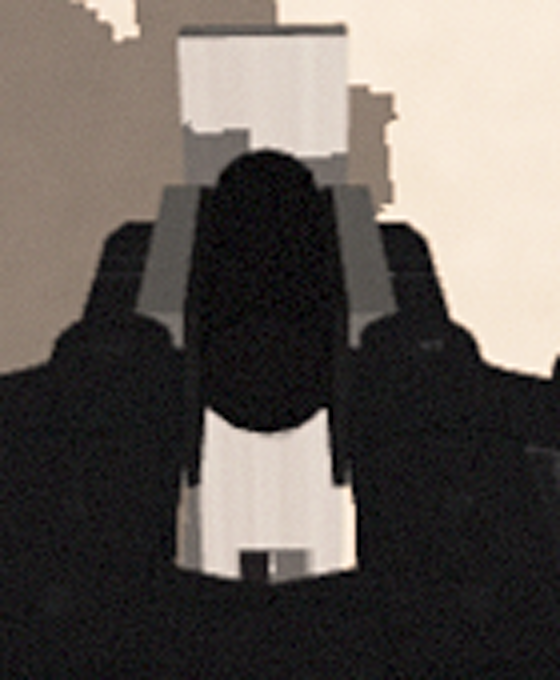

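>>> {"api": "apply_moves", "payload": {"rows": [[0.2, 0, 1, 0, 1], [0.1, 0, 1, 0, 1], [0.1, 0, 1, 0, 1], [0, 0, 0, 0, 1]]}}

```text
clock: 6.72
tool_pos: [0.5296, 0.0166, 0.3121]
ee_rot: [0.067, 0.998, -0.001, 0.001]
ft_force: [-1.4, 1.3, -0.2]
grip_width: 0.015
```

```bash
python3 rep.py
```

```text
6.725 g [0.5299 0.0164 0.1571] lift 15.3 F [-1.4  1.3 -0.2] M [-0.04 -0.13 -0.03] toolx 172.33592061586666 bar 172.8830399419008 th 0.6474987275567617
tool delta [ 0.16 -0.06 -0.  ] tip level delta z 0.15710606991809917
```

>>> {"api": "apply_moves", "payload": {"rows": [[0.2, 0, 1, 0, 1], [0.1, 0, 1, 0, 1], [0, 0, 0, 0, 1]]}}

```text
clock: 7.1
tool_pos: [0.5295, 0.0166, 0.3101]
ee_rot: [0.067, 0.998, -0.001, 0.001]
ft_force: [-1.4, 0.3, -1.9]
grip_width: 0.0148
```

```bash
python3 rep.py
```

```text
7.1 g [0.5299 0.0165 0.1551] lift 13.3 F [-1.4  0.3 -1.9] M [ 0.13 -0.29  0.02] toolx 172.3327428717102 bar 172.90226415481672 th 0.6483125068738179
tool delta [ 0.43 -0.14 -0.  ] tip level delta z 0.15509768729034384
```

>>> {"api": "apply_moves", "payload": {"rows": [[0.4, -0.1, 1, 0, 1], [0.1, 0, 1, 0, 1], [0, 0, 0, 0, 1]]}}

```text
clock: 7.48
tool_pos: [0.5293, 0.0167, 0.3081]
ee_rot: [0.067, 0.998, -0.0, 0.002]
ft_force: [-0.4, 1.1, 0.8]
grip_width: 0.0148
```

```bash
python3 rep.py
```

```text
7.475 g [0.5299 0.0165 0.1531] lift 11.3 F [-0.4  1.1  0.8] M [ 0.17 -0.4   0.06] toolx 172.33346726472385 bar 172.91855003479782 th 0.6490017496356881
tool delta [ 0.65 -0.22 -0.  ] tip level delta z 0.1531207642985821
```

>>> {"api": "apply_moves", "payload": {"rows": [[0, 0, 1, 0, 1], [0, 0, 0, 0, 1]]}}

```text
clock: 7.72
tool_pos: [0.5293, 0.0167, 0.307]
ee_rot: [0.067, 0.998, -0.0, 0.002]
ft_force: [-0.3, 0.3, -1.2]
grip_width: 0.0153
```

```bash
python3 rep.py 6; python3 pr.py
```

```text
7.725 g [0.5298 0.0165 0.152 ] lift 10.2 F [-0.3  0.3 -1.2] M [ 0.13 -0.37  0.01] toolx 172.33583693124172 bar 172.92654359824124 th 0.6493399975645782
tool delta [ 0.7  -0.17 -0.  ] tip level delta z 0.15201131847616003
th 0.6546127035161494 tilt 0.04564638895055008
hole [0.5684 0.0117 0.1234] wrist [318.2 298.1] crop [273. 432.] scene [315.7 203.8] crop [214. 233.]
slotend [0.5982 0.0081 0.1221] wrist [318.5 334.6] crop [274. 578.] scene [308.7 209.8] crop [172. 269.]
slot140 [0.613  0.0062 0.1214] wrist [318.7 351.4] crop [275. 646.] scene [305.1 212.8] crop [151. 287.]
end [0.504  0.0197 0.1264] wrist [317.2 203. ] crop [269.  52.] scene [330.4 191.3] crop [303. 158.]
s100 [0.6527 0.0014 0.1196] wrist [319.  392.4] crop [276. 810.] scene [295.3 221.1] crop [ 92. 337.]
pivot [ 0.7518 -0.0108  0.115 ] wrist [319.8 474.9] crop [ 279. 1140.] scene [269.5 243. ] crop [-63. 468.]
knobtop [0.5307 0.0164 0.1682] wrist [318.3 287.9] crop [273. 392.] scene [324.6 186.4] crop [268. 128.]
pintip [0.5675 0.0116 0.122 ] wrist [317.8 295.5] crop [271. 422.] scene [315.9 203.9] crop [215. 234.]
```

View pics/s6.png

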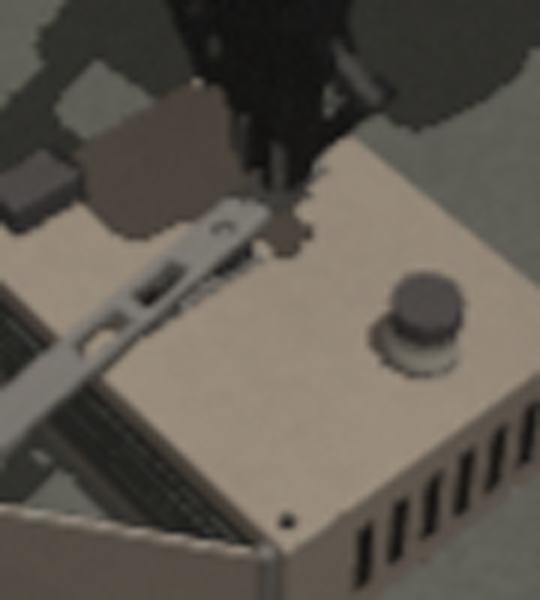

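View pics/w6.png

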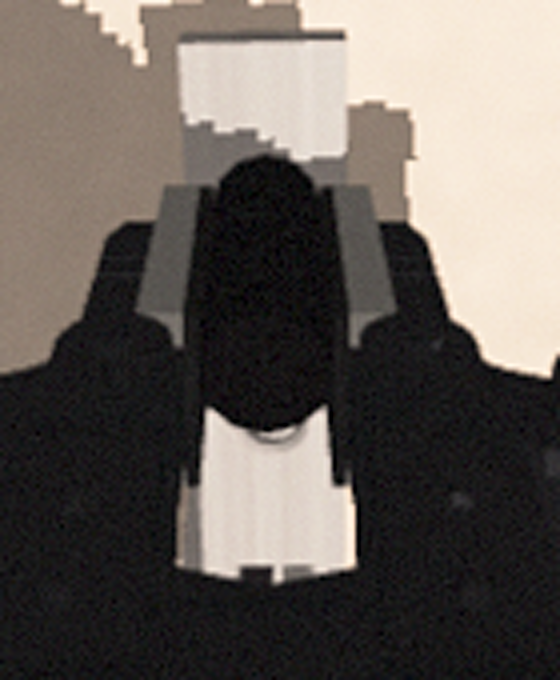

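>>> {"api": "apply_moves", "payload": {"rows": [[0.4, 0, 1, 0, 1], [0.3, 0, 1, 0, 1], [0, 0, 0, 0, 1]]}}

```text
clock: 8.2
tool_pos: [0.5288, 0.0167, 0.3051]
ee_rot: [0.067, 0.998, -0.0, 0.002]
ft_force: [0.2, 0.7, -0.3]
grip_width: 0.0149
```

```bash
python3 rep.py
```

```text
8.2 g [0.5294 0.0165 0.1501] lift 8.3 F [ 0.2  0.7 -0.3] M [ 0.09 -0.56  0.01] toolx 172.33013441937027 bar 172.9383747094028 th 0.6498405691953555
tool delta [ 0.62 -0.17 -0.  ] tip level delta z 0.15010138841269058
```

>>> {"api": "apply_moves", "payload": {"rows": [[0.4, 0, 1, 0, 1], [0.3, 0, 1, 0, 1], [0, 0, 0, 0, 1]]}}

```text
clock: 8.57
tool_pos: [0.5282, 0.0168, 0.3031]
ee_rot: [0.067, 0.998, -0.0, 0.002]
ft_force: [1.7, 0.3, -1.0]
grip_width: 0.0149
```

```bash
python3 rep.py
```

```text
8.575 g [0.529  0.0166 0.1481] lift 6.3 F [ 1.7  0.3 -1. ] M [ 0.13 -0.59  0.04] toolx 172.32897274590744 bar 172.94834220397792 th 0.6502622340268353
tool delta [ 0.39 -0.23 -0.  ] tip level delta z 0.1480549052392979
```

>>> {"api": "apply_moves", "payload": {"rows": [[0.3, 0, 1, 0, 1], [0.3, 0, 1, 0, 1], [0, 0, 0, 0, 1]]}}

```text
clock: 8.95
tool_pos: [0.5278, 0.0169, 0.301]
ee_rot: [0.067, 0.998, -0.0, 0.003]
ft_force: [1.8, 1.2, -0.9]
grip_width: 0.0148
```

```bash
python3 rep.py 7; python3 pr.py | head -2
```

```text
8.95 g [0.5286 0.0167 0.146 ] lift 4.2 F [ 1.8  1.2 -0.9] M [ 0.12 -0.7   0.04] toolx 172.32992077363548 bar 172.95566138758738 th 0.6505718312289297
tool delta [ 0.24 -0.25 -0.  ] tip level delta z 0.14595319430988074
th 0.652427072354382 tilt 0.018753352062765575
hole [0.5679 0.0118 0.1185] wrist [318.1 299.8] crop [272. 439.] scene [315.9 204.8] crop [215. 239.]
```

View pics/s7.png

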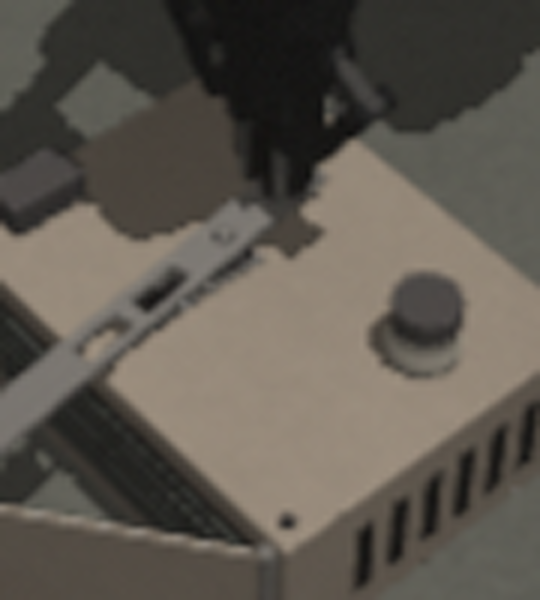

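View pics/w7.png

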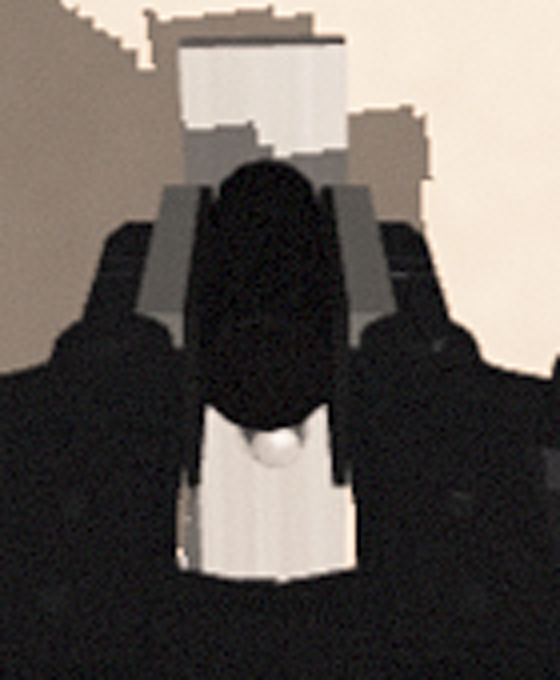

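The wrist crop now shows the pin tip standing through the round hole at (275,447). I'll keep lowering.

>>> {"api": "apply_moves", "payload": {"rows": [[0.3, 0, 1, 0, 1], [0.2, 0, 1, 0, 1], [0, 0, 0, 0, 1]]}}

```text
clock: 9.43
tool_pos: [0.5274, 0.0169, 0.299]
ee_rot: [0.067, 0.998, -0.0, 0.003]
ft_force: [3.1, 1.2, -0.3]
grip_width: 0.0149
```

```bash
python3 rep.py
```

```text
9.425 g [0.5282 0.0168 0.144 ] lift 2.2 F [ 3.1  1.2 -0.3] M [ 0.1  -0.64 -0.01] toolx 172.32154455094542 bar 172.95985021106895 th 0.6507490032718831
tool delta [ 0.15 -0.27 -0.  ] tip level delta z 0.1439747950244481
```

>>> {"api": "apply_moves", "payload": {"rows": [[0, 0, 1, 0, 1], [0, 0, 0, 0, 1]]}}

```text
clock: 9.68
tool_pos: [0.5272, 0.017, 0.2978]
ee_rot: [0.067, 0.998, -0.0, 0.003]
ft_force: [2.6, 0.5, -0.5]
grip_width: 0.0151
```

>>> {"api": "apply_moves", "payload": {"rows": [[0, 0, 0.8, 0, 1], [0, 0, 0, 0, 1]]}}

```text
clock: 9.93
tool_pos: [0.5272, 0.017, 0.2971]
ee_rot: [0.067, 0.998, -0.0, 0.003]
ft_force: [1.6, 0.6, 1.6]
grip_width: 0.0151
```

```bash
python3 rep.py 8
```

```text
9.925 g [0.5279 0.0168 0.1421] lift 0.3 F [1.6 0.6 1.6] M [ 0.12 -0.65  0.02] toolx 172.33038634993804 bar 172.96140974418765 th 0.6508149634977047
tool delta [ 0.08 -0.31 -0.  ] tip level delta z 0.14206204684718046
```

View pics/s8.png

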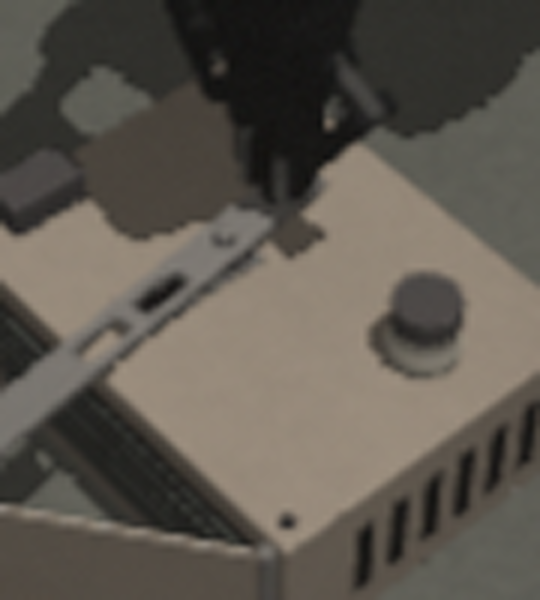

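View pics/w8.png

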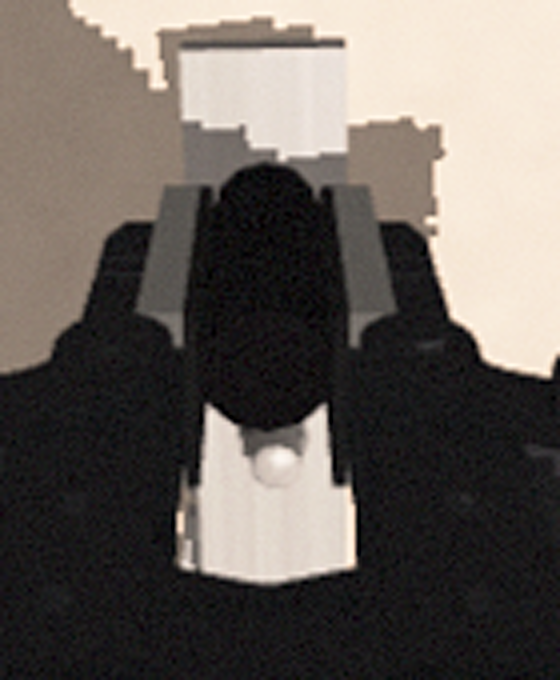

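>>> {"api": "apply_moves", "payload": {"rows": [[0, 0, 0.4, 0, 1], [0, 0, 0, 0, 0.6], [0, 0, 0, 0, 0.4], [0, 0, 0, 0, 0], [0, 0, 0, 0, -0.5], [0, 0, 0, 0, -0.5]]}}

```text
clock: 10.78
tool_pos: [0.5264, 0.0169, 0.2963]
ee_rot: [0.067, 0.998, -0.001, 0.001]
ft_force: [0.2, 0.5, -0.9]
grip_width: 0.0641
```

```bash
python3 rep.py 9
```

```text
10.775 g [0.5268 0.0167 0.1413] lift -0.5 F [ 0.2  0.5 -0.9] M [ 0.05  0.04 -0.04] toolx 172.33111434163257 bar 172.9614327197702 th 0.6508159352370091
tool delta [-0.99 -0.03  0.  ] tip level delta z 0.14126935372353003
```

View pics/w9.png

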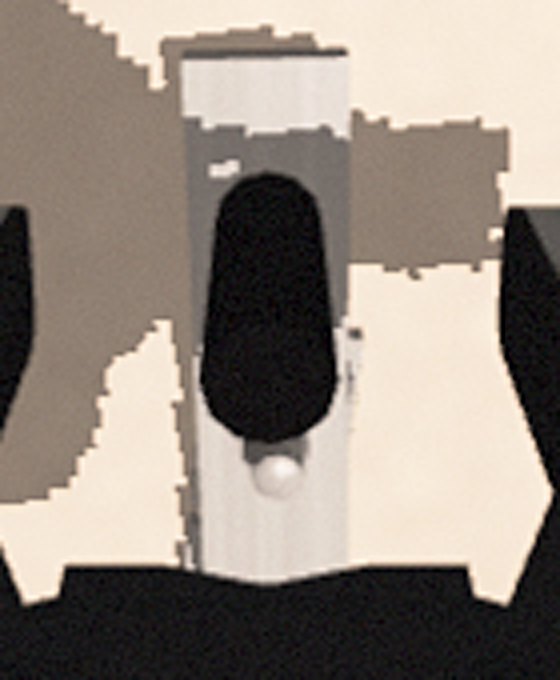

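Released with the pin through the hole. I'll raise the arm straight up, back off and check.

>>> {"api": "apply_moves", "payload": {"rows": [[0, 0, -15, 0, -0.5], [0, 0, -25, 0, -0.5], [0, 0, -40, 0, -0.5], [-30, 0, -20, 0, -0.5], [-20, 0, 0, 0, -0.5], [0, 0, 0, 0, -0.5], [0, 0, 0, 0, -0.5]]}}

```text
clock: 11.75
tool_pos: [0.5756, 0.0105, 0.4057]
ee_rot: [0.067, 0.998, -0.001, 0.003]
ft_force: [-0.4, 0.3, -0.1]
grip_width: 0.0638
```

```bash
python3 - <<'E'
from h import *
import cv2
c=wristci();im=optics.get_image("wrist")[:,:,::-1];cv2.imwrite("pics/w10.png",im)
np.savez("w10.npz",**c)
a=im[110:230,270:370];cv2.imwrite("pics/w10z.png",cv2.resize(a,None,fx=5,fy=5,interpolation=cv2.INTER_CUBIC))
im=optics.get_image("scene")[:,:,::-1]; cv2.imwrite("pics/s10.png",cv2.resize(im[165:285,250:390],None,fx=5,fy=5,interpolation=cv2.INTER_CUBIC))
print(readout.state()["clock"],readout.state()["ft_force"],readout.state()["tool_pos"])
E
```

```text
11.85 [-0.39126563 -0.39213186 -0.38939728] [0.57559109 0.01049177 0.40554887]
```

View pics/w10.png

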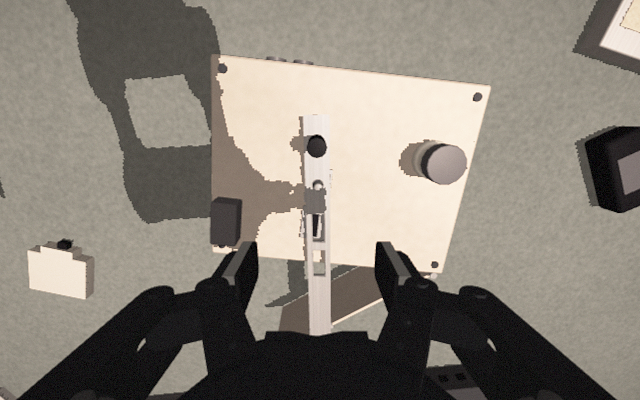

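View pics/s10.png

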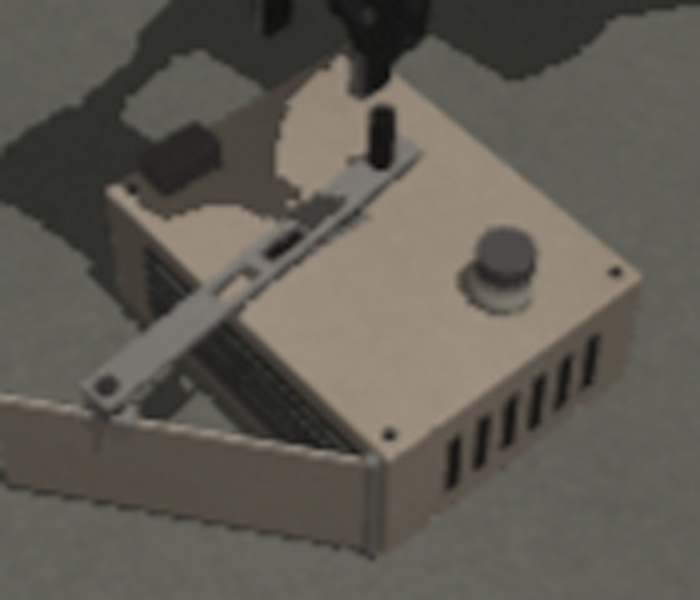

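View pics/w10z.png

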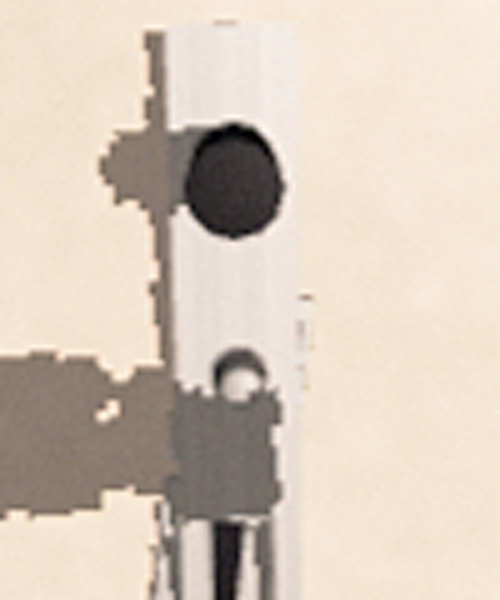

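```bash
python3 - <<'E'
from h import *
S=optics.camera_info("scene");c=dict(np.load("w10.npz"))
b=np.array([1.6,-.9])
k,t,d=knobtarget(PIN,0)
sz=lambda x,y:np.array((250+(x+.5)/5-.5,165+(y+.5)/5-.5))
print("theta",t)
k0=proj(S,[*K0,.158]);print("init knobtop model",k0,"obs",sz(441,83))
print("now knobtop lift0",proj(S,[*k,.158]),"lift5",proj(S,[*k,.163]),"obs",sz(381,110))
# triangulate knob top scene(bias)+wrist
uw=np.array([270+235/5-.4,110+180/5-.4]);us=sz(381,110)-(sz(441,83)-k0)
f=lambda X:np.r_[proj(c,X)-uw,proj(S,X)-us]
from scipy.optimize import least_squares
r=least_squares(f,[*k,.158]);print("triang knob top",r.x,f(r.x))
E
```

```text
theta 0.6508159352370091
init knobtop model [336.61563682 182.6668462 ] obs [337.8 181.2]
now knobtop lift0 [325.17141082 188.27695399] lift5 [325.19403908 187.09362865] obs [325.8 186.6]
triang knob top [0.52565816 0.01638126 0.15656578] [-0.19232073  0.15006077  0.92358203  0.0975634 ]
```

```bash
python3 -c "
from workcell import order,readout
print(order.finish_job(),readout.state()['clock'])"
```

```text
the job is handed in; nothing more can be done
the job is handed in; nothing more can be done
```

The stay's round hole is now over the pin with the bar flat on the collar, and the vent flap is wider open. I handed the job in at about 12 s of the 58 s allowed; no verdict is reported.

**What I did:** I gripped the stay by its knob and lifted it about 30 mm at the knob. I pushed it until the flap opened from 0.35 to about 0.65 rad by my linkage model. I lowered it in steps of about 1 mm; the forces between steps stayed at about 3 N or less. I let go only once the wrist picture showed the pin standing through the hole.

**Last checks:**
- **Hole on pin:** after I backed the arm off, the wrist picture shows the pin inside the round hole.
- **Bar height:** the knob top comes out at 157 mm by triangulation, against 158 mm if fully home, so the bar is level to within about 1 mm at the knob. I did not measure the gap at the collar itself.
- **Bystanders:** the jar and coupler are where they started in the last scene picture. I did not measure the items on the table again, but the arm never went near them.
- **Arm:** the gripper is clear and touching nothing.

**Disagreement:** the scene camera was off by about 1.5 pixels from the wrist-based model, the same amount before and after. I corrected for it as a fixed bias.

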